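# Lock the bayonet lid on a slanted sample filter

## Task

Close the slanted filter housing with the bar-handled lid that has two side lugs: line the lugs up with the two notches in the mouth, push the lid in against the spring, turn it clockwise about a quarter turn until it stops, and let the spring seat it in its lock. Let go of it, and leave the other lid, the bottle and the vial where they stand.

Things in the scene. Friction and masses are not known exactly. Their poses are not given: they have to be found in the camera images.
- lid_center (a point): Bayonet lid, bare aluminium, loose, about 160 g, 69.5 mm high; the point is on its axis 35 mm above its underside. It starts upright on the blue mat (mat top at z = 3 mm). z = its axis, up; x = along its bar handle and along its two lugs. Disc 74 mm in diameter, 25.5 to 33.5 mm above the underside. A half turn about z leaves it the same.
- lid_bar (a point): Middle of the lid's upright bar handle, 51.5 mm above the lid's underside: bar 46 mm long (lid x), 14 mm thick (lid y), 36 mm high, standing on the disc (33.5 to 69.5 mm above the underside). Pinch it across its thickness.
- lid: Centre of the lid's underside, axes as above. Shank 40 mm in diameter from here up to the disc at 25.5 mm; its lowest 5 mm taper to 32 mm. Two lugs stick out of the shank at lid +x and -x, reaching 29 mm from the axis, 10 mm wide, 8 to 13 mm above the underside.
- stand: Steel stand of the filter housing, fixed; base plate 170 by 120 by 12 mm. Origin: centre of its underside, on the mat. z up; it carries a white canister, 74 mm in diameter, that leans 30 degrees towards the stand's -x (the robot's side).
- mouth: Mouth of the canister; origin: centre of the rim plane, 165 mm above the stand's underside. z = canister axis, out of the mouth (the lid goes in along -z); y level; x away from the robot and up. 44 mm bore through an aluminium collar flush with the rim; it has two opposite notches for the lugs, 40 degrees wide (9 degrees of play each way), open downwards.
- mouth_notch (a point): Point on the rim plane 28 mm from the mouth centre along mouth y, axes of the mouth: the notches' nominal place (the other is opposite). The collar stands turned from this by up to 20 degrees either way, differently each time, not reported: look or feel for it. Off the notches, the lugs land on the rim plane (lid underside 8 mm below it); in them the lid goes deeper.
- mouth_spring (a point): Point on the mouth axis 13 mm below the rim plane, axes of the mouth: where the lid's underside meets a spring plate. Below here it resists with 4 N plus 0.5 N per mm. The lugs clear the collar's ledge with the lid's underside 22 mm below the rim; at 25.5 mm the disc lands on the rim, a hard stop.
- mouth_lock (a point): Point on the mouth axis 18.5 mm below the rim: the locked lid's underside. Pushed in past 22 mm, turn clockwise looking down on the lid (negative about mouth z): 80 degrees from mid notch to mid pocket (6 degrees of play), then a hard stop. Let go there, the spring lifts it into the pocket; its disc then stands 7 mm off the rim. Anticlockwise is blocked.
- blank_center (a point): A bystander: a spare push-on lid with no lugs, bare aluminium, disc 74 mm in diameter and 12 mm thick with a round knob 22 mm in diameter, 40 mm high in all; the point is its centre, 20 mm above its underside. Leave it alone.
- bottle_center (a point): A bystander: white plastic reagent bottle, 72 mm in diameter, 150 mm high; the point is its centre, half-way up. Leave it alone.
- vial_center (a point): A bystander: small glass vial with a rubber stopper, 52 mm in diameter, 85 mm high; the point is its centre, half-way up. Leave it alone.
Things that resemble listed ones, but are neither listed nor needed, are in the scene too. What is shaped like the lid but purple or turquoise is not meant.

How it is judged:
On the way, in this order (a step that is already met when the one before it is completed fails the run):
1. the lid's lugs are in the notches and it is pushed in against the spring past the ledge (x of lid_center in the frame of mouth between -0.004 and 0.004 m and y of lid_center in the frame of mouth between -0.004 and 0.004 m and z of lid_center in the frame of mouth between 0.005 and 0.0138 m and angle between the x axis of lid_center and the x axis of mouth, either way round above 0.85 rad), for 0.02 s.
2. with its lugs still under the collar, it is turned clockwise to the lock (x of lid_center in the frame of mouth between -0.004 and 0.004 m and y of lid_center in the frame of mouth between -0.004 and 0.004 m and z of lid_center in the frame of mouth below 0.0185 m and angle between the x axis of lid_center and the x axis of mouth, either way round below 0.72 rad), for 0.05 s.
At the end, for the whole second after the job is handed in: lid locked and at rest: its centre point within 4 mm of the mouth axis in x and y, 14.8 to 18.5 mm above the rim plane (lifted into the lock pocket), square to the mouth within 5 degrees, bar within 41 degrees of mouth x; spare lid, bottle and vial within 30 mm of their start (all of step 2 and z of lid_center in the frame of mouth above 0.0148 m and angle between the z axis of lid_center and the z axis of mouth, either way round below 0.09 rad and linear speed of lid below 0.01 m/s and distance of each of blank_center, bottle_center, vial_center from where it was at the start of the episode below 0.03 m); the robot touches nothing.
It fails at once if the spare lid, the bottle or the vial is knocked more than 50 mm away or tipped over (distance of any of blank_center, bottle_center, vial_center from where it was at the start of the episode above 0.05 m or angle between any of blank_center, bottle_center, vial_center's own z axis and vertical above 0.6 rad).
It also fails if it takes over 61 s, if anything falls off the work surface, if the arm or the gripper's body presses on something with over 40 N, if the wrist force passes 120 N, or if a joint passes its speed limit or range.

## Robot

A 6-joint arm with a two-finger parallel gripper is mounted at the origin on the work surface. World frame = base frame: x ahead of the robot, y to its left, z up, the work surface at z = 0. Lengths are in m, angles in rad, forces in N, time in s.
With the tool pointing down it reaches from about 0.35 to 0.925 m from the base axis. Payload 6.4 kg.
Tool frame: the origin (TCP) lies at the very end of the fingers, on their centre line; the grasp point (between the pads) lies 19 mm behind it; z points along the fingers, y is the line along which they close (so a half turn about z gives the same grasp; the last joint's range is limited). The gripper opens to 85 mm and grips with 20 to 120 N. Pads are 22 mm wide; open, the fingers measure 114 mm over their backs; the gripper's body (76 mm by 85 mm) begins 54 mm behind the grasp point. The pads swing forward as they close: fully open they stand 13 mm farther back than shut.
Start: joints at [0.983, 0.245, 1.558, -0, 1.339, -0.174], TCP at [0.261, 0.595, 0.231] pointing down, gripper open.
Joint ranges: [-3.13, 3.13], [-1.02, 2.26], [0.13, 2.54], [-0.95, 4.09], [0.21, 2.88], [-2.74, 2.74]. Speed limits (rad/s): [2.57, 2.57, 3.14, 3.14, 3.14, 3.14].

## Interface

Orientations are given as [roll, pitch, yaw] about the fixed x, y, z axes, in that order (R = Rz(yaw) Ry(pitch) Rx(roll)).
In Python, from station import r gives the robot as it stands.
- The arm moves only by the tool drive_tool, never from a script. Its arguments are lists of equal length, an entry for each row: "travel": the shift along the tool's x, y, z in cm, a list of three; "dr": the turn, a rotation vector about the tool's x, y, z in rad, a list of three; "gripper": the opening, from 0 (shut) to 1 (fully open). In form: {"travel": [[dx, dy, dz], ...], "dr": [[wx, wy, wz], ...], "gripper": [gripper, ...]}. A call has 1 to 12 rows; each row is the pose to reach, as a shift and turn from the pose commanded when the call began, along the tool's axes at that moment; what a row does not reach only later rows make up. A row lasts 1/10 s, in which the tool goes at most 50 mm and 8.59 degrees, less where a joint would pass 70% of its speed; a pose out of reach is approached as far as the arm can. A call with a gripper value outside its range is refused whole. The fingers move at their own pace and stop on an object; "force" is the grip in N (left out, the last holds). Time passes only in rows, so rows that repeat a pose let the fingers close. It gives the time, the measured TCP pose, the force, the opening and the grip force at its end, in the units of the state.
- r.state(): the state, without advancing time (a new reading comes with each control period).
- r.grab_frame(name): name is "side" or "top" or "wrist"; returns a dict with "pixels" (400x640x3 uint8, blue, green, red), "camera_matrix" (3x3 intrinsics, pixels), "R" (3x3) and "t" (3): a world point X has camera coordinates R X + t; the wrist camera has in their place "hand_eye" (4x4, takes a point from camera to tool coordinates, whose origin is the TCP and whose axes are the flange's). Camera axes: x right, y down, z forward; pixel columns grow to the right and rows downward; lengths in m; the calibration is good to about 2 mm. The wrist camera is an equidistant fisheye: a pixel r from the principal point sees the ray r / f radians off the axis. A picture is of the moment at which its call begins: read the wrist's pose just before it. There is no depth.
- r.sign_off(): hands the job in; it is judged then, once.
Trained networks look in the newest picture that a camera, given by its name, has taken for a name from the list of things; names that differ only in an ending like _2 or _b are one class to them, and where a whole thing is asked for, a point or a joint stands for the part that bears it (a point fixed in the world has none). Each returns a list of dicts, best first, with "conf" (0 to 1); they miss things now and then, are a little off and sometimes report something else, mostly with a low value. They report only what shows in the picture. A call takes as long as a camera call. They do not tell look-alikes from the thing itself.
- r.recognise(camera, target): "xyz" ([x, y, z] in m, in world coordinates, good to about 4 mm: the middle of the surface that is visible of it).
The state is a dict: "time": time; "joints": joint angles; "joint_vel": joint speeds; "joint_efforts": joint torques, N m; "position": TCP position; "ee_rot": TCP orientation; "force": force on the tool from outside, world axes, zero at the start; "moment": the same for the moment, N m; "finger_gap": finger opening in m; "finger_force": force on a finger pad.
Only numpy, scipy, OpenCV 4.12 (cv2) and the standard library are available. Lean on these libraries where they do the work, as an engineer would, in place of code of your own. Each camera call takes 0.05 s, during which the arm holds its last target. There are 200 camera calls.

## Working session

There is one attempt and no reset: what is moved stays moved. The work goes in short steps, Python scripts to look and compute and a tool call to move; the robot and the scene stay as the last step left them, time stands still between calls to the robot, and variables do not carry over. Pictures are saved under pics/ and viewed, at most 10 in all, crops included, and the job is handed in when it is done.

Besides the shell and the picture viewer there is one more tool, called as a command line: name --argument value ..., lists and objects as JSON in quotes. drive_tool: Moves the arm, as the interface text tells. Its arguments: {"type":"object","properties":{"travel":{"type":"array","items":{"type":"array","items":{"type":"number"}}},"dr":{"type":"array","items":{"type":"array","items":{"type":"number"}}},"gripper":{"type":"array","items":{"type":"number"}},"force":{"type":"number"}},"required":["travel","dr","gripper"]}

```bash
mkdir -p pics; cat > h.py <<'E'
from station import r
import numpy as np, cv2
from scipy.spatial.transform import Rotation as Ro
def proj(f,X):
    X=np.atleast_2d(X); c=(np.array(f["R"])@X.T).T+np.array(f["t"]); p=(np.array(f["camera_matrix"])@c.T).T
    return p[:,:2]/p[:,2:]
def ray(f,uv):
    R=np.array(f["R"]);o=-R.T@np.array(f["t"]);d=R.T@np.linalg.inv(f["camera_matrix"])@np.array([uv[0],uv[1],1.]);return o,d/np.linalg.norm(d)
def onz(f,uv,z):
    o,d=ray(f,uv);return o+d*(z-o[2])/d[2]
E
python3 - <<'E'
from h import *
s=r.state();print(s)
for n in("side","top"):
    f=r.grab_frame(n);cv2.imwrite(f"pics/{n}0.png",f["pixels"]);print(n,-np.array(f["R"]).T@f["t"])
    for t in("lid_center","lid_bar","stand","mouth","blank_center","bottle_center","vial_center"):
        for d in r.recognise(n,t)[:4]:print(t,round(d["conf"],2),np.round(d["xyz"],3),proj(f,d["xyz"])[0].round())
E
```

```text
{'time': 0.0, 'joints': array([ 9.82915028e-01,  2.45795362e-01,  1.55903870e+00, -3.31635037e-06,
        1.33871767e+00, -1.74083692e-01]), 'joint_vel': array([ 0.00014196,  0.00123486,  0.00122872,  0.00011233, -0.00085027,
       -0.00263245]), 'joint_efforts': array([ 4.35791899e-04, -4.29512000e+01, -3.26128936e+01, -1.02636016e-04,
        5.19754001e-03,  1.13364788e-05]), 'position': array([0.26102157, 0.59466328, 0.23017903]), 'ee_rot': array([-3.13966262e+00, -3.36147244e-04,  2.72779549e+00]), 'force': array([-0.35243382, -0.84236245,  1.02293541]), 'moment': array([-0.03901136, -0.01150838,  0.04905179]), 'finger_force': 0.0, 'finger_gap': 0.08541153224112706}
side [ 0.36682338 -0.9125733   0.94194477]
lid_center 0.88 [0.42  0.26  0.037] [261. 173.]
lid_center 0.87 [0.525 0.37  0.041] [287. 149.]
lid_center 0.57 [0.454 0.137 0.037] [277. 196.]
lid_bar 0.8 [0.53  0.365 0.037] [289. 151.]
lid_bar 0.74 [0.419 0.262 0.039] [260. 173.]
lid_bar 0.61 [0.454 0.138 0.036] [276. 196.]
stand 0.68 [ 0.647 -0.021  0.015] [351. 227.]
mouth 0.67 [ 0.657 -0.027  0.146] [357. 193.]
blank_center 0.65 [ 0.472 -0.28   0.021] [309. 311.]
bottle_center 0.95 [ 0.71  -0.316  0.093] [412. 286.]
top [0.51535832 0.00628848 1.00814722]
lid_center 0.83 [0.426 0.269 0.038] [225. 260.]
lid_center 0.81 [0.53  0.373 0.038] [186. 217.]
lid_center 0.59 [0.458 0.148 0.036] [274. 248.]
lid_bar 0.95 [0.529 0.373 0.04 ] [186. 218.]
lid_bar 0.87 [0.455 0.149 0.035] [273. 249.]
lid_bar 0.71 [0.425 0.265 0.031] [228. 260.]
stand 0.72 [ 0.639 -0.002  0.014] [335. 179.]
mouth 0.81 [0.652 0.    0.158] [335. 166.]
mouth 0.47 [ 0.478 -0.274  0.01 ] [439. 245.]
blank_center 0.7 [ 0.476 -0.274  0.01 ] [439. 245.]
bottle_center 0.58 [ 0.712 -0.277  0.109] [454. 146.]
vial_center 0.78 [0.716 0.311 0.09 ] [207. 141.]
vial_center 0.58 [0.425 0.272 0.037] [224. 260.]
```

View pics/top0.png

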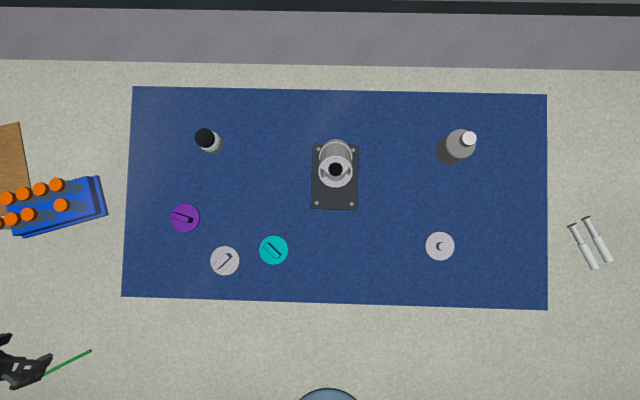

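View pics/side0.png

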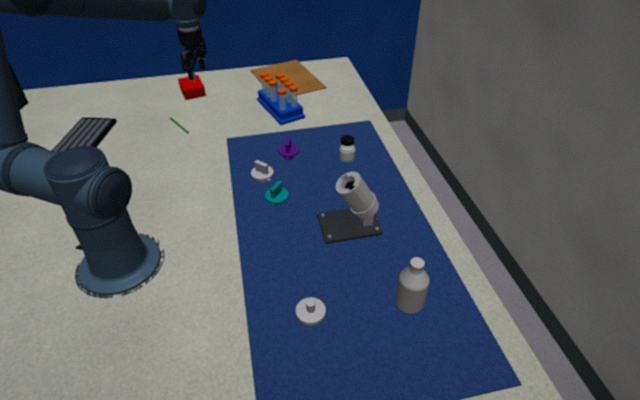

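Three things share the lid's shape: purple (186,217), turquoise (274,249) and bare aluminium (225,260) in the top view. Only the aluminium one fits, because the coloured ones are ruled out and the round-knob one at (439,245) has no bar. I'll confirm it in a crop, next to the mouth.

```bash
python3 - <<'E'
from h import *
a=cv2.imread("pics/top0.png")
L=cv2.resize(a[238:282,203:247],(400,400),interpolation=cv2.INTER_CUBIC)
M=cv2.resize(a[136:186,310:360],(400,400),interpolation=cv2.INTER_CUBIC)
cv2.imwrite("pics/crop0.png",np.hstack([L,M]))
f=r.grab_frame("top")
print(np.round(f["camera_matrix"],1),np.round(f["R"],3))
# stand base yaw: dark plate
hsv=cv2.cvtColor(a,cv2.COLOR_BGR2HSV)
m=((hsv[...,2]<80)&(hsv[...,1]<90)).astype(np.uint8);m[:, :305]=0;m[:,365:]=0;m[:138]=0;m[215:]=0
p=cv2.findNonZero(m);box=cv2.boxPoints(cv2.minAreaRect(p));print(box)
W=[onz(f,b,.015) for b in box];print(np.round(W,4),np.mean(W,0))
# lid disc
m=((hsv[...,1]<60)&(hsv[...,2]>90)).astype(np.uint8);m[:238]=0;m[283:]=0;m[:,:203]=0;m[:,247:]=0
c=max(cv2.findContours(m,0,1)[0],key=cv2.contourArea);e=cv2.fitEllipse(c);print(e,onz(f,e[0],.0365))
E
```

```text
[[385.2   0.  322.7]
 [  0.  385.2 205.5]
 [  0.    0.    1. ]] [[ 0.028 -0.999 -0.021]
 [-0.998 -0.027 -0.056]
 [ 0.055  0.022 -0.998]]
[[310.61603 208.20586]
 [312.3562  143.82045]
 [358.16058 145.0584 ]
 [356.4204  209.4438 ]]
[[ 0.5627  0.0592  0.015 ]
 [ 0.7308  0.0596  0.015 ]
 [ 0.7304 -0.0597  0.015 ]
 [ 0.5627 -0.059   0.015 ]] [6.46645972e-01 3.19528431e-05 1.50000000e-02]
((224.54913330078125, 260.13201904296875), (28.459705352783203, 29.0446720123291), 64.30125427246094) [0.42489421 0.2711839  0.0365    ]
```

View pics/crop0.png

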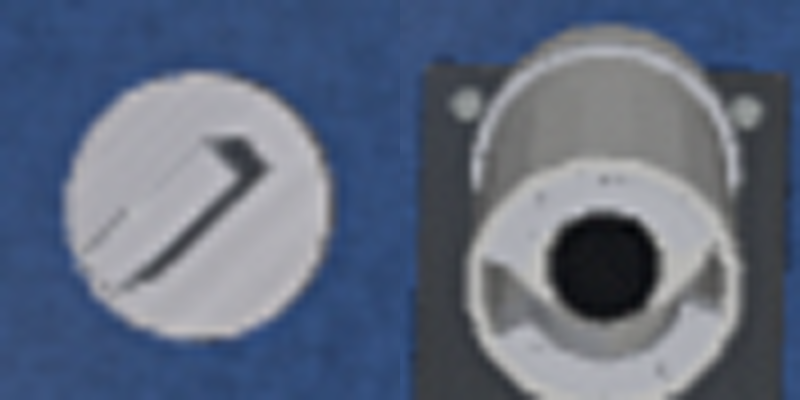

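The crop confirms it. On the left is the bare-aluminium lid with a bar running at about -45° world yaw. On the right is the mouth, centred near top-view pixel (335,170), with notches at roughly ±y. Next I'll work out the move to hover over the lid.

```bash
cat >> h.py <<'E'
def to(pos,R,s=None):
    "travel cm, dr in tool axes to reach pos,R(3x3)"
    s=s or r.state();R0=Ro.from_euler("xyz",s["ee_rot"]).as_matrix()
    t=R0.T@(np.array(pos)-s["position"])*100;d=Ro.from_matrix(R0.T@R).as_rotvec()
    print("travel",t.round(2),"dr",d.round(4));return t,d
def down(yaw):return Ro.from_euler("xyz",[np.pi,0,yaw]).as_matrix()
E
python3 - <<'E'
from h import *
to([.425,.271,.17],down(2.356))
f=r.grab_frame("top");print(onz(f,(335.5,170.4),.168))
w=r.grab_frame("wrist");print(w["hand_eye"],w["camera_matrix"])
E
```

```text
travel [-28.02 -23.1    6.13] dr [0.     0.     0.3718]
[ 0.63990316 -0.00114934  0.168     ]
[[-1.40351939e-03 -9.59598171e-01 -2.81370540e-01  7.18659312e-02]
 [ 9.99999014e-01 -1.33339648e-03 -4.40675782e-04 -3.10415960e-04]
 [ 4.76931871e-05 -2.81370881e-01  9.59599096e-01 -1.42195024e-01]
 [ 0.00000000e+00  0.00000000e+00  0.00000000e+00  1.00000000e+00]] [[309.70691629   0.         321.93842491]
 [  0.         309.70691629 198.56965447]
 [  0.           0.           1.        ]]
```

drive_tool --travel '[[-28, -23.1, 6.1], [-28, -23.1, 6.1], [-28, -23.1, 6.1], [-28, -23.1, 6.1], [-28, -23.1, 6.1], [-28, -23.1, 6.1], [-28, -23.1, 6.1], [-28, -23.1, 6.1], [-28, -23.1, 6.1], [-28, -23.1, 6.1], [-28, -23.1, 6.1]]' --dr '[[0, 0, 0.372], [0, 0, 0.372], [0, 0, 0.372], [0, 0, 0.372], [0, 0, 0.372], [0, 0, 0.372], [0, 0, 0.372], [0, 0, 0.372], [0, 0, 0.372], [0, 0, 0.372], [0, 0, 0.372]]' --gripper '[1, 1, 1, 1, 1, 1, 1, 1, 1, 1, 1]' --force 100

```text
time: 2.05
position: [0.4246, 0.272, 0.1706]
ee_rot: [3.141, 0.0, 2.357]
force: [0.4, 0.3, 0.2]
finger_gap: 0.0852
finger_force: 0.0
```

```bash
cat >> h.py <<'E'
def wcam(w,s):
    "camera->world R,t"
    T=np.eye(4);T[:3,:3]=Ro.from_euler("xyz",s["ee_rot"]).as_matrix();T[:3,3]=s["position"];return T@np.array(w["hand_eye"])
def wproj(w,T,X):
    X=np.atleast_2d(X);c=(X-T[:3,3])@T[:3,:3];K=w["camera_matrix"];n=np.linalg.norm(c[:,:2],axis=1);th=np.arctan2(n,c[:,2])
    return c[:,:2]/n[:,None]*th[:,None]*K[0,0]+np.array([K[0,2],K[1,2]])
def wrect(w,T,o,ex,ey,half,n=400):
    "rectify world plane o+a ex+b ey, a right, b up"
    g=np.linspace(-half,half,n);A,B=np.meshgrid(g,-g);X=o+A[...,None]*ex+B[...,None]*ey
    p=wproj(w,T,X.reshape(-1,3)).reshape(n,n,2).astype(np.float32);return cv2.remap(w["pixels"],p[...,0],p[...,1],1)
E
python3 - <<'E'
from h import *
s=r.state();w=r.grab_frame("wrist");print(s["position"],s["ee_rot"],s["joints"])
T=wcam(w,s)
print(wproj(w,T,[.425,.271,.0365]),[ (d["conf"],d["xyz"]) for d in r.recognise("wrist","lid_bar")])
a=wrect(w,T,np.array([.425,.271,.0365]),np.array([1,0,0]),np.array([0,1,0]),.06)
b=wrect(w,T,np.array([.425,.271,.0725]),np.array([1,0,0]),np.array([0,1,0]),.06)
for i in(a,b):cv2.line(i,(200,190),(200,210),(0,0,255),1);cv2.line(i,(190,200),(210,200),(0,0,255),1)
cv2.imwrite("pics/w1.png",np.hstack([a,b]))
E
```

```text
[0.42459769 0.27199467 0.17063807] [3.14097334e+00 3.15031311e-05 2.35712516e+00] [ 3.44409782e-01 -3.47635828e-02  1.97714324e+00  2.53761348e-04
  1.19863971e+00 -4.42011268e-01]
[[321.97039948 189.91630107]] [(0.66, [0.4223, 0.2723, 0.0386]), (0.66, [0.5223, 0.3758, 0.0404]), (0.59, [0.4493, 0.1607, 0.0358])]
```

View pics/w1.png

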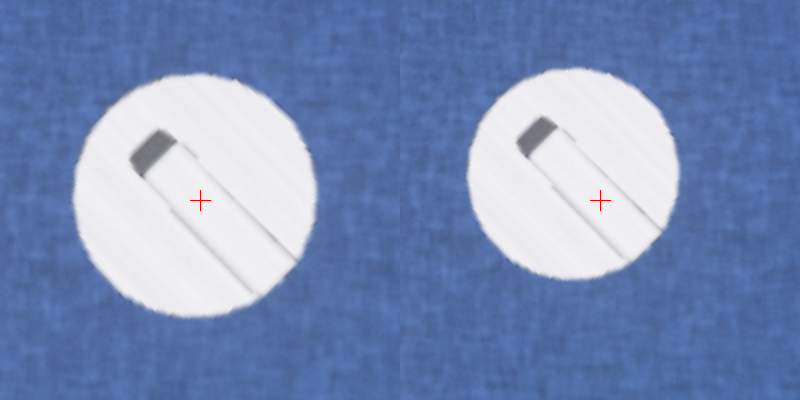

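The left panel is rectified at disc height. The disc centre is at about (195.5,195.5), so the lid is at about (0.4238, 0.2722). The bar runs at -45° and matches the tool yaw, so I'll descend and grip.

drive_tool --travel '[[0.07, -0.04, 4], [0.07, -0.04, 8], [0.07, -0.04, 11], [0.07, -0.04, 12.9], [0.07, -0.04, 12.9], [0.07, -0.04, 12.9], [0.07, -0.04, 12.9], [0.07, -0.04, 12.9], [0.07, -0.04, 12.9], [0.07, -0.04, 12.9], [0.07, -0.04, 12.9], [0.07, -0.04, 12.9]]' --dr '[[0, 0, 0], [0, 0, 0], [0, 0, 0], [0, 0, 0], [0, 0, 0], [0, 0, 0], [0, 0, 0], [0, 0, 0], [0, 0, 0], [0, 0, 0], [0, 0, 0], [0, 0, 0]]' --gripper '[1, 1, 0.6, 0.3, 0.3, 0, 0, 0, 0, 0, 0, 0]' --force 100

```text
time: 3.35
position: [0.4254, 0.272, 0.043]
ee_rot: [3.138, 0.001, 2.356]
force: [-1.2, 1.0, 6.6]
finger_gap: 0.0128
finger_force: 98.2
```

drive_tool --travel '[[0, 0, -1], [0, 0, -6], [0, 0, -11], [0, 0, -16], [0, 0, -18], [0, 0, -18]]' --dr '[[0, 0, 0], [0, 0, 0], [0, 0, 0], [0, 0, 0], [0, 0, 0], [0, 0, 0]]' --gripper '[0, 0, 0, 0, 0, 0]'

```text
time: 3.95
position: [0.4259, 0.2719, 0.2258]
ee_rot: [3.134, 0.004, 2.356]
force: [0.1, 0.3, -1.6]
finger_gap: 0.0126
finger_force: 98.0
```

```bash
python3 - <<'E'
from h import *
s=r.state();w=r.grab_frame("wrist");print(s["position"],s["ee_rot"],s["force"],s["finger_gap"])
T=wcam(w,s)
f=r.grab_frame("top")
m=np.array([.640,0,.168]);
g=np.linspace(-.05,.05,400);A,B=np.meshgrid(g,-g);ex=np.array([np.cos(np.pi/6),0,.5]);ey=np.array([0,1,0])
X=m+A[...,None]*ex+B[...,None]*ey
p=proj(f,X.reshape(-1,3)).reshape(400,400,2).astype(np.float32)
im=cv2.remap(f["pixels"],p[...,0],p[...,1],2)
for rad in(37,22):cv2.circle(im,(200,200),int(rad*4),(0,0,255),1)
cv2.imwrite("pics/m1.png",np.hstack([im,cv2.resize(w["pixels"],(640,400))[:, 120:520]]))
E
```

```text
[0.42594592 0.27190217 0.22577501] [3.13414592 0.00370697 2.35579809] [ 0.05682065  0.34730388 -1.64968445] 0.012589598556940418
```

View pics/m1.png

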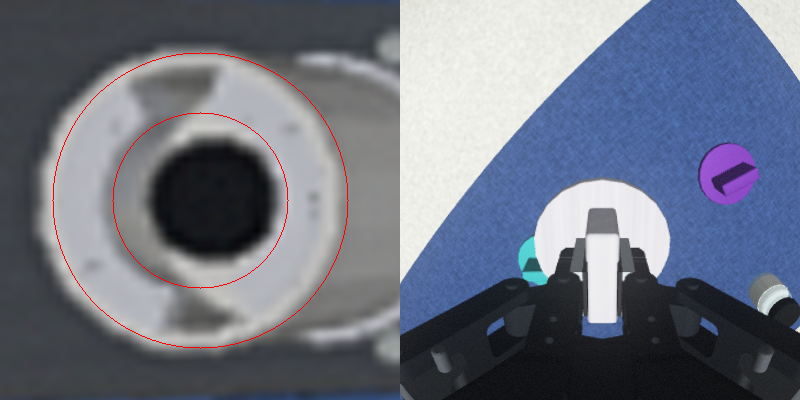

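```bash
python3 - <<'E'
from h import *
s=r.state();w=r.grab_frame("wrist")
T=wcam(w,s);R0=Ro.from_euler("xyz",s["ee_rot"]).as_matrix()
a=wrect(w,T,s["position"]+R0@[0,0,.0065],R0[:,0],R0[:,1],.05)
for x in(200,):cv2.circle(a,(200,200),148,(0,0,255),1)
m=np.array([.6375,0,.168]);out=[a]
g=np.linspace(-.05,.05,400);A,B=np.meshgrid(g,-g);ex=np.array([np.cos(np.pi/6),0,.5]);ey=np.array([0,1,0])
X=m+A[...,None]*ex+B[...,None]*ey
f=r.grab_frame("side")
p=proj(f,X.reshape(-1,3)).reshape(400,400,2).astype(np.float32)
im=cv2.remap(f["pixels"],p[...,0],p[...,1],2)
for rad in(37,22):cv2.circle(im,(200,200),int(rad*4),(0,0,255),1)
cv2.imwrite("pics/m2.png",np.hstack([a,im]))
E
```

```text
(no output)
```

View pics/m2.png

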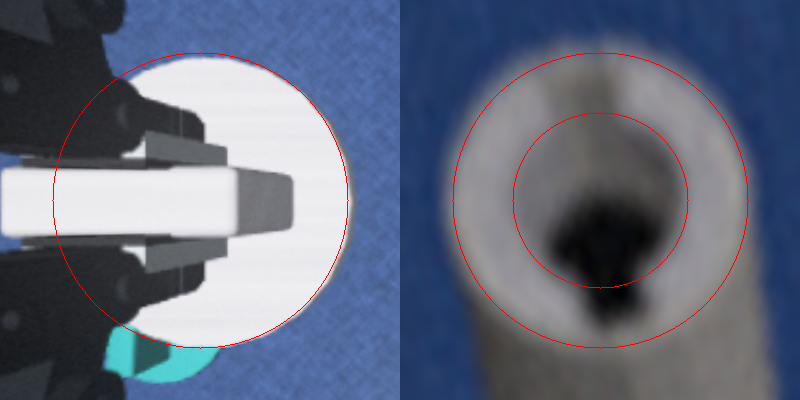

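Both views agree. The notches are turned about +7° about mouth z, the mouth is at about (0.637, 0.0005, 0.168), and the lid sits about 1.5 mm along tool +x in the grip.

```bash
cat >> h.py <<'E'
M=np.array([.637,.0005,.168]);XM=np.array([np.cos(np.pi/6),0,.5]);YM=np.array([0,1.,0]);ZM=np.cross(XM,YM)
OFF=np.array([.0015,0,.040])
def lidpose(d,ang):
    "TCP target: underside d below rim, lid x at ang deg in mouth"
    a=np.radians(ang);x=np.cos(a)*XM+np.sin(a)*YM;z=-ZM;R=np.c_[x,np.cross(z,x),z]
    return M+d*z-R@OFF,R
def where(s=None):
    s=s or r.state();R=Ro.from_euler("xyz",s["ee_rot"]).as_matrix();L=s["position"]+R@OFF-M
    B=np.c_[XM,YM,ZM];print("lid in mouth mm",(B.T@L*1000).round(1),"ang",np.degrees(np.arctan2(YM@R[:,0],XM@R[:,0])).round(1),"tilt",np.degrees(np.arccos(-ZM@R[:,2])).round(2),"F",(B.T@s["force"]).round(1),"Mz",(ZM@s["moment"]).round(2),"j",s["joints"].round(2))
E
python3 - <<'E'
from h import *
print(ZM);p,R=lidpose(-.06,97.3);print(p);to(p,R)
E
```

```text
[-0.5        0.         0.8660254]
[ 0.58716506 -0.00098784  0.25469784]
travel [-30.84  -7.57  -3.64] dr [-0.4834 -0.2353  0.6423]
```

drive_tool --travel '[[-4, -1, -3.64], [-30.84, -7.57, -3.64], [-30.84, -7.57, -3.64], [-30.84, -7.57, -3.64], [-30.84, -7.57, -3.64], [-30.84, -7.57, -3.64], [-30.84, -7.57, -3.64], [-30.84, -7.57, -3.64], [-30.84, -7.57, -3.64], [-30.84, -7.57, -3.64], [-30.84, -7.57, -3.64], [-30.84, -7.57, -3.64]]' --dr '[[0, 0, 0], [-0.4834, -0.2353, 0.6423], [-0.4834, -0.2353, 0.6423], [-0.4834, -0.2353, 0.6423], [-0.4834, -0.2353, 0.6423], [-0.4834, -0.2353, 0.6423], [-0.4834, -0.2353, 0.6423], [-0.4834, -0.2353, 0.6423], [-0.4834, -0.2353, 0.6423], [-0.4834, -0.2353, 0.6423], [-0.4834, -0.2353, 0.6423], [-0.4834, -0.2353, 0.6423]]' --gripper '[0, 0, 0, 0, 0, 0, 0, 0, 0, 0, 0, 0]'

```text
time: 5.35
position: [0.5884, 0.0006, 0.2577]
ee_rot: [2.617, 0.062, 1.683]
force: [0.1, -0.2, -1.0]
finger_gap: 0.0125
finger_force: 98.2
```

```bash
python3 - <<'E'
from h import *
where();p,R=lidpose(-.06,97.3);to(p,R);p,R=lidpose(0.005,97.3);to(p,R)
out=[]
f=r.grab_frame("side");q=proj(f,M)[0].astype(int);c=f["pixels"][q[1]-50:q[1]+30,q[0]-50:q[0]+30];out.append(cv2.resize(c,(400,400),interpolation=2))
s=r.state();w=r.grab_frame("wrist");out.append(w["pixels"][:,120:520])
cv2.imwrite("pics/s3.png",np.hstack(out))
E
```

```text
lid in mouth mm [ 2.7  1.7 62. ] ang 97.3 tilt 0.28 F [-0.4 -0.2 -0.9] Mz 0.01 j [-0.25 -0.21  2.03  0.17  0.81 -0.46]
travel [-0.12 -0.27  0.2 ] dr [ 0.0046 -0.0018  0.0008]
travel [-0.13 -0.3   6.69] dr [ 0.0046 -0.0018  0.0008]
```

View pics/s3.png

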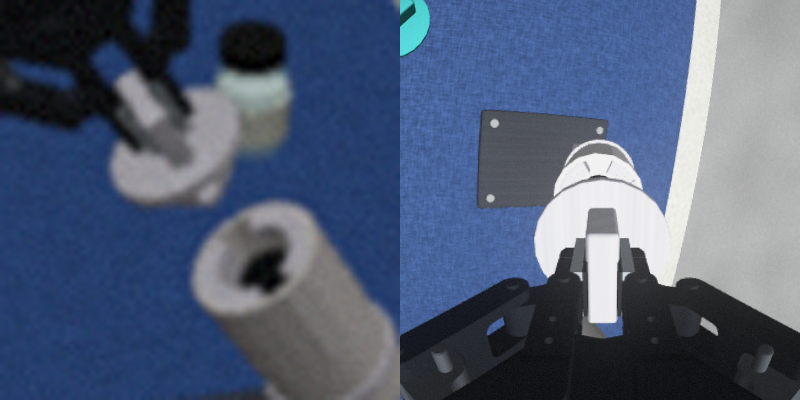

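The picture shows the lid above the canister, square and roughly coaxial. I'll move to 10 mm above the rim and check the offset again.

drive_tool --travel '[[-0.13, -0.3, 2], [-0.13, -0.3, 4], [-0.13, -0.3, 5.2], [-0.13, -0.3, 5.2], [-0.13, -0.3, 5.2], [-0.13, -0.3, 5.2]]' --dr '[[0.0046, -0.0018, 0], [0.0046, -0.0018, 0], [0.0046, -0.0018, 0], [0.0046, -0.0018, 0], [0.0046, -0.0018, 0], [0.0046, -0.0018, 0]]' --gripper '[0, 0, 0, 0, 0, 0]'

```text
time: 6.05
position: [0.6127, -0.002, 0.2126]
ee_rot: [2.62, 0.065, 1.68]
force: [-0.6, -0.3, -1.5]
finger_gap: 0.0126
finger_force: 98.3
```

```bash
python3 - <<'E'
from h import *
where();p,R=lidpose(0.005,97.3);to(p,R)
E
```

```text
lid in mouth mm [ 1.1 -1.1 10.8] ang 97.3 tilt 0.13 F [-1.3 -0.3 -1. ] Mz -0.02 j [-0.24 -0.09  2.02  0.18  0.71 -0.47]
travel [ 0.12 -0.09  1.58] dr [ 0.0018  0.0014 -0.0004]
```

drive_tool --travel '[[0.12, -0.09, 0.3], [0.12, -0.09, 0.7], [0.12, -0.09, 1.1], [0.12, -0.09, 1.5], [0.12, -0.09, 1.5], [0.12, -0.09, 1.5]]' --dr '[[0, 0, 0], [0, 0, 0], [0, 0, 0], [0, 0, 0], [0, 0, 0], [0, 0, 0]]' --gripper '[0, 0, 0, 0, 0, 0]'

```text
time: 6.65
position: [0.6189, -0.0009, 0.1976]
ee_rot: [2.622, 0.064, 1.68]
force: [-0.8, -0.3, -1.4]
finger_gap: 0.0124
finger_force: 98.2
```

```bash
python3 - <<'E'
from h import *
where();p,R=lidpose(0.014,97.3);to(p,R)
E
```

```text
lid in mouth mm [-1.1  0.1 -5.3] ang 97.3 tilt 0.04 F [-1.4 -0.3 -0.8] Mz -0.1 j [-0.23 -0.06  2.01  0.18  0.68 -0.47]
travel [-0.02  0.11  0.87] dr [-0.0003  0.0007 -0.0008]
```

drive_tool --travel '[[0, 0.1, 0.15], [0, 0.1, 0.3], [0, 0.1, 0.45], [0, 0.1, 0.6], [0, 0.1, 0.7], [0, 0.1, 0.7], [0, 0.1, 0.7]]' --dr '[[0, 0, 0], [0, 0, 0], [0, 0, 0], [0, 0, 0], [0, 0, 0], [0, 0, 0], [0, 0, 0]]' --gripper '[0, 0, 0, 0, 0, 0, 0]'

```text
time: 7.35
position: [0.6232, -0.0008, 0.1923]
ee_rot: [2.621, 0.064, 1.68]
force: [0.2, 0.1, -2.2]
finger_gap: 0.0129
finger_force: 98.2
```

```bash
python3 - <<'E'
from h import *
where();p,R=lidpose(0.023,97.3);to(p,R)
E
```

```text
lid in mouth mm [  0.    0.2 -12.1] ang 97.3 tilt 0.05 F [-0.9  0.1 -2. ] Mz 0.08 j [-0.23 -0.04  2.01  0.18  0.67 -0.47]
travel [-0.02 -0.01  1.09] dr [ 0.0001  0.0008 -0.0007]
```

The lid is at 12 mm with no contact force, so the lugs are in the notches. Now I push against the spring.

drive_tool --travel '[[0, 0, 0.2], [0, 0, 0.4], [0, 0, 0.6], [0, 0, 0.8], [0, 0, 1.0], [0, 0, 1.15], [0, 0, 1.15], [0, 0, 1.15], [0, 0, 1.15]]' --dr '[[0, 0, 0], [0, 0, 0], [0, 0, 0], [0, 0, 0], [0, 0, 0], [0, 0, 0], [0, 0, 0], [0, 0, 0], [0, 0, 0]]' --gripper '[0, 0, 0, 0, 0, 0, 0, 0, 0]' --force 120

```text
time: 8.25
position: [0.6291, -0.0008, 0.1828]
ee_rot: [2.621, 0.064, 1.68]
force: [-5.6, -0.1, 4.7]
finger_gap: 0.0123
finger_force: 120.7
```

```bash
python3 - <<'E'
from h import *
where();p,R=lidpose(0.024,97.3);to(p,R)
E
```

```text
lid in mouth mm [  0.4   0.1 -23.3] ang 97.3 tilt 0.06 F [-2.5 -0.1  6.9] Mz -0.02 j [-0.23 -0.01  2.    0.19  0.65 -0.47]
travel [-0.01 -0.04  0.07] dr [ 0.0003  0.0009 -0.0005]
```

drive_tool --travel '[[0, 0, 0.1], [0, 0, 0.2], [0, 0, 0.2], [0, 0, 0.2]]' --dr '[[0, 0, 0], [0, 0, 0], [0, 0, 0], [0, 0, 0]]' --gripper '[0, 0, 0, 0]'

```text
time: 8.65
position: [0.6301, -0.0008, 0.1811]
ee_rot: [2.621, 0.064, 1.68]
force: [-7.2, -0.2, 5.4]
finger_gap: 0.0123
finger_force: 121.0
```

```bash
python3 - <<'E'
from h import *
where()
E
```

```text
lid in mouth mm [  0.4   0.1 -25.2] ang 97.3 tilt 0.06 F [-3.6 -0.2  8.2] Mz -0.01 j [-0.23 -0.01  2.    0.19  0.65 -0.47]
```

The force suggests the lid is about 24 mm deep, past the ledge and short of the stop. Now the first half of the clockwise turn.

drive_tool --travel '[[0, -0.06, 0.02], [0, -0.08, 0.02], [0.01, -0.1, 0.02], [0.01, -0.11, 0.02], [0.02, -0.12, 0.02], [0.03, -0.14, 0.02], [0.04, -0.15, 0.02], [0.04, -0.15, 0.02]]' --dr '[[0, 0, 0.1], [0, 0, 0.2], [0, 0, 0.3], [0, 0, 0.4], [0, 0, 0.5], [0, 0, 0.6], [0, 0, 0.7], [0, 0, 0.7]]' --gripper '[0, 0, 0, 0, 0, 0, 0, 0]'

```text
time: 9.45
position: [0.63, -0.001, 0.1815]
ee_rot: [2.686, -0.276, 1.06]
force: [-5.3, 1.0, 6.9]
finger_gap: 0.0117
finger_force: 120.9
```

```bash
python3 - <<'E'
from h import *
where()
E
```

```text
lid in mouth mm [  1.6  -0.3 -24.8] ang 57.1 tilt 0.24 F [-1.1  1.   8.6] Mz -0.01 j [-0.23 -0.01  2.    0.19  0.64  0.23]
```

drive_tool --travel '[[-0.03, -0.06, 0], [-0.03, -0.08, 0], [-0.02, -0.1, 0], [-0.02, -0.11, 0], [-0.01, -0.12, 0], [0, -0.14, 0], [0.01, -0.15, 0], [0.01, -0.15, 0], [0.01, -0.15, 0]]' --dr '[[0, 0, 0.1], [0, 0, 0.2], [0, 0, 0.3], [0, 0, 0.4], [0, 0, 0.5], [0, 0, 0.6], [0, 0, 0.7], [0, 0, 0.78], [0, 0, 0.78]]' --gripper '[0, 0, 0, 0, 0, 0, 0, 0, 0]'

```text
time: 10.35
position: [0.6291, 0.0001, 0.1811]
ee_rot: [3.014, -0.514, 0.252]
force: [-4.6, 0.5, 6.5]
finger_gap: 0.0116
finger_force: 120.9
```

```bash
python3 - <<'E'
from h import *
where()
E
```

```text
lid in mouth mm [  1.4  -0.2 -24.7] ang 12.6 tilt 0.27 F [-0.7  0.5  7.9] Mz 0.56 j [-0.23 -0.01  2.    0.19  0.64  1.01]
```

The torque shows the lid is at the stop. I'll back off about 4°, ease up so the lugs seat in the pocket, then release.

drive_tool --travel '[[0, 0, 0], [0, 0, -0.15], [0, 0, -0.3], [0, 0, -0.45], [0, 0, -0.6], [0, 0, -0.6], [0, 0, -0.6]]' --dr '[[0, 0, -0.07], [0, 0, -0.07], [0, 0, -0.07], [0, 0, -0.07], [0, 0, -0.07], [0, 0, -0.07], [0, 0, -0.07]]' --gripper '[0, 0, 0, 0, 0, 0, 0]'

```text
time: 11.05
position: [0.6261, 0.0001, 0.1859]
ee_rot: [2.976, -0.504, 0.33]
force: [-1.7, 0.6, 6.0]
finger_gap: 0.0121
finger_force: 120.7
```

```bash
python3 - <<'E'
from h import *
where()
E
```

```text
lid in mouth mm [  1.1  -0.1 -19. ] ang 16.5 tilt 0.26 F [1.5 0.6 6. ] Mz 0.0 j [-0.23 -0.02  2.01  0.19  0.65  0.94]
```

drive_tool --travel '[[0, 0, -0.1], [0, 0, -0.1], [0, 0, -0.1], [0, 0, -0.1], [0, 0, -0.1], [0, 0, -0.1], [0, 0, -0.1]]' --dr '[[0, 0, 0], [0, 0, 0], [0, 0, 0], [0, 0, 0], [0, 0, 0], [0, 0, 0], [0, 0, 0]]' --gripper '[0, 0, 0.15, 0.3, 0.5, 0.5, 0.5]' --force 30

```text
time: 11.75
position: [0.624, 0.0003, 0.1847]
ee_rot: [2.979, -0.499, 0.329]
force: [-0.5, -0.3, -0.6]
finger_gap: 0.0425
finger_force: 0.0
```

drive_tool --travel '[[0, 0, -1], [0, 0, -3], [0, 0, -6], [0, 0, -10], [0, 0, -14], [0, 0, -14], [0, 0, -14]]' --dr '[[0, 0, 0], [0, 0, 0], [0, 0, 0], [0, 0, 0], [0, 0, 0], [0, 0, 0], [0, 0, 0]]' --gripper '[0.5, 0.5, 0.5, 0.5, 0.5, 0.5, 0.5]'

```text
time: 12.45
position: [0.5541, 0.0003, 0.3082]
ee_rot: [2.976, -0.503, 0.33]
force: [-0.5, 0.8, -0.3]
finger_gap: 0.0423
finger_force: 0.0
```

```bash
python3 - <<'E'
from h import *
where();out=[]
f=r.grab_frame("side");q=proj(f,M)[0].astype(int);c=f["pixels"][q[1]-40:q[1]+40,q[0]-40:q[0]+40];out.append(cv2.resize(c,(400,400),interpolation=2))
s=r.state();w=r.grab_frame("wrist")
a=wrect(w,wcam(w,s),M+.015*ZM,XM,YM,.05)
cv2.circle(a,(200,200),148,(0,0,255),1);out.append(a)
cv2.imwrite("pics/e.png",np.hstack(out))
E
```

```text
lid in mouth mm [-1.000e-01  2.000e-01  1.229e+02] ang 16.5 tilt 0.21 F [-0.6  0.8 -0. ] Mz -0.01 j [-0.27 -0.35  2.05  0.16  0.93  0.95]
```

View pics/e.png

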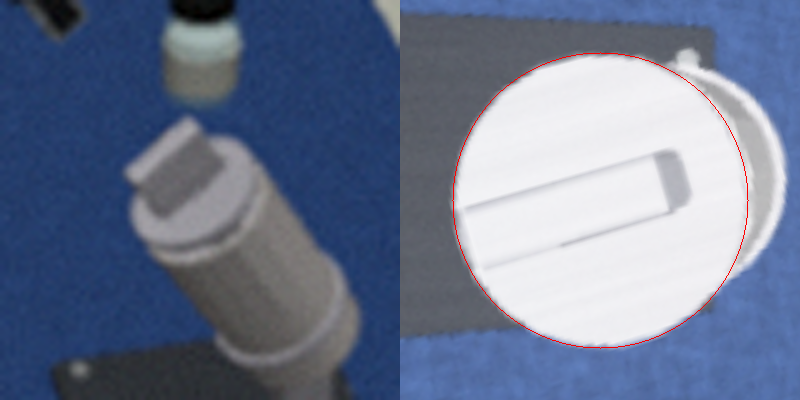

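The disc fits the predicted circle at locked height, centred at about (200,200) in the right panel. The bar is about 15° off mouth x, a small even gap shows under the disc, and the gripper is clear.

```bash
python3 -c "
from station import r
print(r.sign_off())"
```

```text
the job is handed in; nothing more can be done
None
```

The bare-aluminium lid is in the housing, turned to its stop and released, and the last picture shows it seated in the lock; I never reached for the spare lid, bottle or vial. The job was handed in at about 12.5 s robot time, but no verdict came back.

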